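# Unlock the parts drawer with its key

## Task

Take the red key from its wooden holder, feel for the keyhole in the top of the green lock box and put the key in fully home, then turn it clockwise until the bolt lets go and the drawer springs open. Leave the key standing in the lock, collar down on the lock face, with the drawer open; be gentle, never pressing or twisting the key against the lock with more than 30 N, and leave the bottles and the solder reel where they stand.

Things in the scene. Friction and masses are not known exactly. Their poses are not given: they have to be found in the camera images.
- lock_box: Green steel lock box, 130 (x, depth) x 120 (y) x 85 mm high, fixed. Origin: centre of underside; its x points to its back, the drawer in its front slides out to -x. A square lock insert (60 x 60 mm, silvery rim, brass centre, flat face 89 mm above the origin) in its top: it will not shift sideways under 30 N and yields downward on rubber, 4 N per mm. The keyhole is a slot 22 mm along the box's y, 7 mm along its x, 1 mm chamfer.
- keyhole (a point): Nominal keyhole centre: middle of the box's top, at lock face height; axes as the box. The insert sits off-centre, so the real keyhole lies up to 4 mm away from here along the box's x and also along its y, unmeasured and new each time: feel for it. Plate 10 mm thick, barrel slot of the same size below. Key fully home: collar on the face, key origin 24 mm below it; only then can it turn.
- key: Loose upright key, 72 mm tall, 45 g. Origin: centre of the bit's lower end; z up to the handle. Flat steel bit 20 (y) x 5.5 (x) mm, z = 0 to 12 mm, end bevelled 0.7 mm; thin shank; brass collar 22 mm across, z = 24 to 28 mm; red handle 12 (x) x 34 (y) x 32 (z) mm centred at z = 56 mm, to be gripped across its 12 mm. The same after half a turn.
- key_holder: Wooden key holder block, 50 x 60 x 34 mm high, fixed; origin at the centre of its underside. The key stands in its slot (23.5 mm along y, 8.5 mm along x) with the collar on the top of the block, its origin 10 mm above the bench; lift it straight up by 30 mm or more to free it.
- barrel (a joint): Angle of the lock barrel, rad: 0 with its slot in line with the keyhole (start), grows as the key is turned clockwise seen from above, end stop at 1.3. It turns with about 0.05 N m, draws the hidden bolt and lets the drawer go somewhere between 0.5 and 1.15 rad, different each time. It stays where it is left.
- drawer (a joint): How far the drawer is out, m: 0 shut and bolted (start); when the bolt is drawn a spring pushes it out to its stop at 0.045. The bolted drawer cannot be pulled open.
- dispenser: Bystander: cream round bottle with a metal pump dish on top, 56 mm across, 112 mm high; origin at the centre of its underside.
- reel: Bystander: reel of solder wire with green flanges, 52 mm across, 46 mm high, upright; origin at the centre of its underside.
- flux_bottle: Bystander: small brown bottle with a black spout, 30 mm across, 86 mm high; origin at the centre of its underside.
Mind the look-alikes: they are no part of the job. Leave any purple or turquoise look-alike of the key alone.

How it is judged:
By the outcome, as a careful person would: the job done as asked, in the order asked, and still so for the second after the job is handed in, with the robot touching nothing.
It also fails if it takes over 67 s, if anything falls off the work surface, if the arm or the gripper's body presses on something with over 40 N, if the wrist force passes 120 N, or if a joint passes its speed limit or range.

## Robot

A 6-joint arm with a two-finger parallel gripper is mounted at the origin on a cart in front of the work surface, level with it; the furniture and walls round the work are solid. World frame = base frame: x ahead of the robot, y to its left, z up, the work surface at z = 0. Lengths are in m, angles in rad, forces in N, time in s.
With the tool pointing down it reaches from about 0.275 to 0.75 m from the base axis. Payload 10.2 kg.
Tool frame: the origin (TCP) lies on the centre line of the jaws, within the pads' length; the fingertips stand 17 mm ahead of it and the grasp point (between the pads) lies 2 mm behind it; z points along the fingers, y is the line along which they close (so a half turn about z gives the same grasp; the last joint's range is limited). The gripper opens to 88 mm and grips with 3 to 60 N. Pads are 18 mm wide; open, the fingers measure 123 mm over their backs; the gripper's body (75 mm by 187 mm) begins 45 mm behind the grasp point.
Start: joints at [0.989, 0.313, 1.498, -0, 1.331, -0.223], TCP at [0.184, 0.492, 0.256] pointing down, gripper open.
Joint ranges: [-2.94, 2.94], [-0.97, 2.17], [0.19, 2.56], [-1.23, 4.37], [0.02, 3.11], [-2.88, 2.88]. Speed limits (rad/s): [2.39, 2.39, 3.01, 3.14, 3.14, 3.14].

## Interface

Orientations are given as a 3x3 rotation matrix whose columns are the frame's x, y, z axes.
In Python, from station import robot, kinematics, viewer, monitor gives the robot as it stands. The module is installed in compiled form; this text tells all that it offers. Calls block until the motion is done:
- robot.move_to(position, orientation): joint-space move of the TCP to a pose.
- robot.movel(position, vel=0.15, rot=None, guard=None): straight line of the TCP; rot=None keeps the orientation; vel is the mean speed in m/s. With guard (N) it stops when the force on the tool has changed by that much, and returns True; else False.
- robot.movej(angles): joint-space move.
- robot.open_gripper() and robot.grab(force=None): open the fingers fully, or close them until they stop; force is the grip in N (None keeps the last).
- robot.sleep(seconds).
- kinematics.solve_ik(position, orientation): joint angles nearest the present ones, or None.
- viewer.capture(name): name is "scene" or "side" or "wrist"; returns the picture (480x640x3 uint8, red, green, blue); there is no depth.
- viewer.get_calibration(name): a dict with "fovy" (degrees; the focal length in pixels is half the picture's height over the tangent of half this angle, whatever the lens; pixels are square), "cx", "cy" (the principal point, pixels), "rvec" (rotation vector, rad) and "tvec" (3), from world to camera coordinates, as OpenCV has them. Camera axes: x right, y down, z forward; pixel columns grow to the right and rows downward; lengths in m; the calibration is good to about 2 mm. A picture is of the moment at which its call begins: read the wrist's pose just before it. get_calibration takes no time and is no camera call; for the wrist camera it gives the pose at the moment of the call.
A pose or a line that the arm cannot do raises robot.Unreachable and nothing moves.
- robot.close_job(): hands the job in; it is judged then, once.
Readings, each from a call of its own:
- monitor.read_clock(): time.
- monitor.read_joint_pos(): joint angles.
- monitor.read_dq(): joint speeds.
- monitor.read_effort(): joint torques, N m.
- monitor.read_ee_pos(): TCP position.
- monitor.read_ee_rot(): TCP orientation.
- monitor.read_force(): force on the tool from outside, world axes, zero at the start.
- monitor.read_wrist_torque(): the same for the moment, N m.
- monitor.read_gripper_width(): opening from 0.0 (shut) to 1.0 (fully open).
- monitor.read_grasp_force(): force on a finger pad.
Only numpy, scipy, OpenCV 4.12 (cv2) and the standard library are available. Lean on these libraries where they do the work, as an engineer would, in place of code of your own. Each camera call takes 0.05 s, during which the arm holds its last target. There are 200 camera calls.

## Working session

There is one attempt and no reset: what is moved stays moved. The work goes in short steps, each a Python script; the robot and the scene stay as the last script left them, time stands still between calls to the robot, and variables do not carry over. Pictures are saved under pics/ and viewed, at most 10 in all, crops included, and the job is handed in when it is done.

```bash
mkdir -p pics; python3 - <<'E'
from station import robot,viewer,monitor
import cv2
for n in("scene","side","wrist"):
    c=viewer.get_calibration(n);print(n,c)
    cv2.imwrite(f"pics/{n}0.png",viewer.capture(n)[:,:,::-1])
print(monitor.read_clock())
E
```

```text
scene {'fovy': 51.70655648244263, 'cx': 330.3948436347844, 'cy': 244.45957498849202, 'rvec': array([ 2.29083495, -0.85041063,  0.34695736]), 'tvec': array([-0.36150681,  0.32290171,  0.95199764])}
side {'fovy': 42.83622206453587, 'cx': 320.66577671799166, 'cy': 241.8833999120038, 'rvec': array([ 2.15067838, -0.62508857,  0.32906661]), 'tvec': array([-0.40903197,  0.24998295,  1.22037635])}
wrist {'fovy': 66.4989667505835, 'cx': 319.4940185288199, 'cy': 243.61387412626837, 'rvec': array([-2.39343875, -1.65817977, -0.22335739]), 'tvec': array([-0.52489912, -0.03554606,  0.38881834])}
0.15
```

View pics/scene0.png

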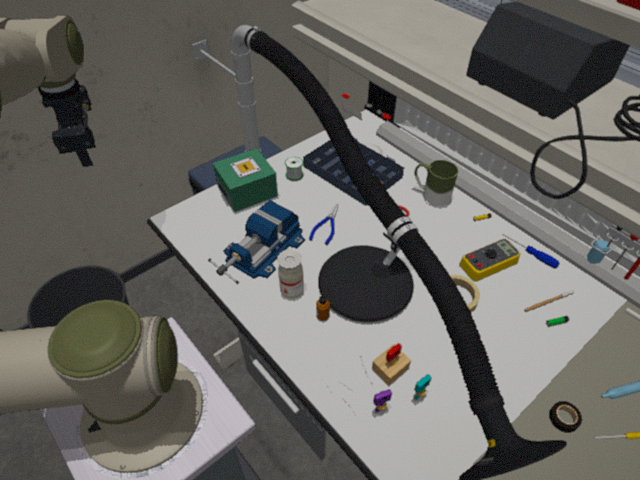

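View pics/side0.png

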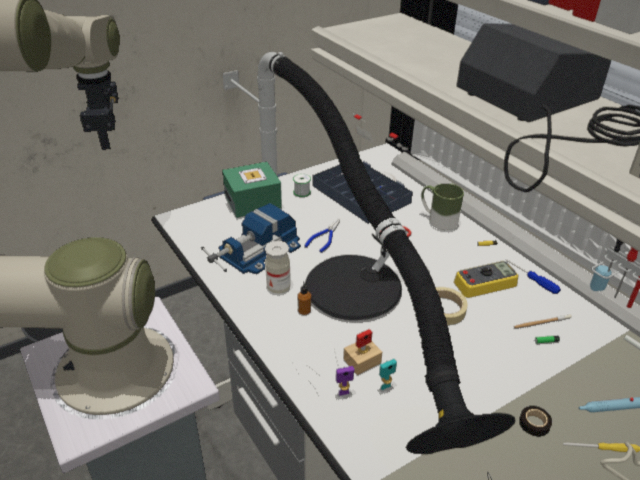

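The scene and side views show the green lock box at about (246,175) in scene with the insert at (246,167). The red key is in its wooden holder at about (392,360), with the purple and turquoise look-alikes in front of it. A black fume hose hangs to the right of the key.

```bash
cat > h.py <<'E'
import numpy as np,cv2
from station import robot,kinematics,viewer,monitor
def cam(c):
    f=240/np.tan(np.radians(c["fovy"])/2)
    K=np.array([[f,0,c["cx"]],[0,f,c["cy"]],[0,0,1]])
    return K,cv2.Rodrigues(np.array(c["rvec"]))[0],np.array(c["tvec"])
def onplane(c,px,z):
    K,R,t=cam(c);d=R.T@np.linalg.solve(K,[px[0],px[1],1.]);o=-R.T@t
    return o+d*(z-o[2])/d[2]
def tri(c1,p1,c2,p2):
    P=[np.hstack([R,t[:,None]]) for K,R,t in(cam(c1),cam(c2))]
    M=[cam(c)[0]@p for c,p in zip((c1,c2),P)]
    X=cv2.triangulatePoints(M[0],M[1],np.array(p1,float),np.array(p2,float));return (X[:3]/X[3]).ravel()
def proj(c,X):
    K,R,t=cam(c);return cv2.projectPoints(np.atleast_2d(np.array(X,float)),cv2.Rodrigues(R)[0],t,K,None)[0][:,0]
def down(yaw): # tool y axis at angle yaw from world y (ccw seen from above)
    c,s=np.cos(yaw),np.sin(yaw)
    y=np.array([-s,c,0]);z=np.array([0,0,-1.]);return np.column_stack([np.cross(y,z),y,z])
E
python3 - <<'E'
from h import *
np.set_printoptions(precision=3,suppress=True)
s,d=viewer.get_calibration("scene"),viewer.get_calibration("side")
print("lock",onplane(s,(246,167),.089),onplane(d,(253,175),.089))
print("key top",onplane(s,(395,349),.08),onplane(d,(365,337),.08))
print("purple",onplane(s,(381,410),0),"teal",onplane(s,(420,397),0))
print("disp",onplane(s,(290,293),0),"flux",onplane(s,(323,316),0),"reel",onplane(s,(294,178),0))
print("hose collar",tri(s,(402,228),d,(393,232)),"hose",tri(s,(350,135),d,(356,150)))
print("hose bend",tri(s,(248,40),d,(275,62)),"flare",tri(s,(490,440),d,(450,412)), "hoselow",tri(s,(485,395),d,(445,370)))
print("vise",onplane(s,(270,215),.06))
print(monitor.read_ee_rot(),monitor.read_gripper_width())
a=cv2.resize(cv2.imread("pics/scene0.png")[130:210,200:310],None,fx=5,fy=5,interpolation=2)
b=cv2.resize(cv2.imread("pics/scene0.png")[335:415,350:460],None,fx=5,fy=5,interpolation=2)
cv2.imwrite("pics/w.png",cv2.resize(np.vstack([a,b]),(412,600)))
E
```

```text
lock [0.517 0.383 0.089] [0.514 0.38  0.089]
key top [ 0.43  -0.247  0.08 ] [ 0.422 -0.257  0.08 ]
purple [ 0.352 -0.296  0.   ] teal [ 0.43  -0.328  0.   ]
disp [0.39  0.039 0.   ] flux [ 0.407 -0.058  0.   ] reel [0.648 0.351 0.   ]
hose collar [ 0.647 -0.053  0.118] hose [0.744 0.232 0.169]
hose bend [0.74  0.655 0.266] flare [ 0.435 -0.477  0.08 ] hoselow [ 0.468 -0.425  0.117]
vise [0.474 0.223 0.06 ]
[[-0.936  0.351 -0.001]
 [ 0.351  0.936 -0.001]
 [ 0.    -0.001 -1.   ]] 1.002845012809489
```

View pics/wrist0.png

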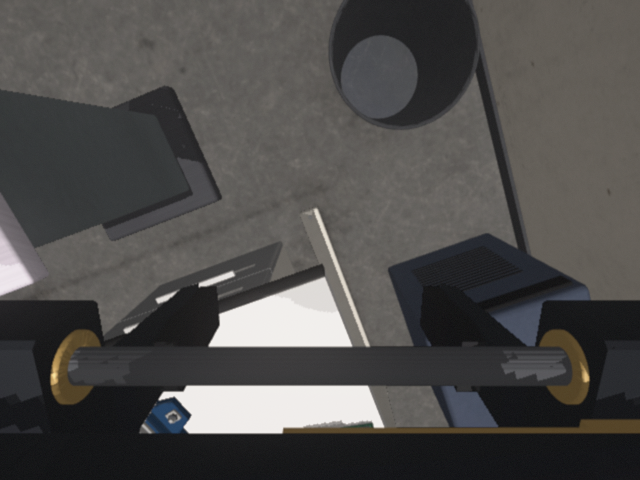

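```bash
python3 - <<'E'
from h import *
np.set_printoptions(precision=3,suppress=True)
c=viewer.get_calibration("wrist");K,R,t=cam(c);o=-R.T@t
p=monitor.read_ee_pos();T=monitor.read_ee_rot()
print("cam in tool",T.T@(o-p),"axis in tool",T.T@R.T[:,2])
def look(px_target,z,xy,yaw,h):
    # tool offset to see world xy at plane z in pixel px
    Rc=R@T; oc=T.T@(o-p)  # cam from tool
    Td=down(yaw); d=Td@Rc.T@np.linalg.solve(K,[px_target[0],px_target[1],1.]); oo=Td@oc
    # tcp height h
    k=(z-h-oo[2])/d[2]; return np.array([xy[0]-(oo+k*d)[0],xy[1]-(oo+k*d)[1],h])
for n,xy,z in(("lock",(.515,.382),.089),("key",(.425,-.252),.08)):
  for yaw in(-2.5,-2,-1.57,-1,-.5,0,.5,1,1.57,2.,2.5,3.1):
    for h in(.22,.28):
        q=look((320,200),z,xy,yaw,h);s=kinematics.solve_ik(q,down(yaw));print(n,yaw,q,s)
E
```

```text
cam in tool [ 0.069  0.    -0.129] axis in tool [-0.266  0.     0.964]
lock -2.5 [0.491 0.365 0.22 ] [ 0.448  0.532  1.27  -0.     1.34   1.377]
lock -2.5 [0.498 0.37  0.28 ] [ 0.451  0.517  1.137 -0.     1.487  1.38 ]
lock -2 [0.502 0.355 0.22 ] [ 0.426  0.539  1.257 -0.     1.345  0.855]
lock -2 [0.506 0.364 0.28 ] [ 0.436  0.522  1.129 -0.     1.49   0.865]
lock -1.57 [0.514 0.353 0.22 ] [ 0.413  0.558  1.227 -0.     1.356  0.412]
lock -1.57 [0.514 0.362 0.28 ] [ 0.427  0.536  1.107 -0.     1.498  0.426]
lock -1 [0.53  0.357 0.22 ] [ 0.409  0.594  1.168 -0.     1.379 -0.162]
lock -1 [0.525 0.364 0.28 ] [ 0.424  0.563  1.066 -0.     1.514 -0.147]
lock -0.5 [0.541 0.367 0.22 ] [ 0.418  0.628  1.113 -0.     1.401 -0.653]
lock -0.5 [0.532 0.372 0.28 ] [ 0.429  0.588  1.025 -0.     1.529 -0.642]
lock 0 [0.544 0.381 0.22 ] [ 0.435  0.655  1.067 -0.     1.419 -1.136]
lock 0 [0.535 0.381 0.28 ] [ 0.441  0.608  0.992 -0.     1.541 -1.13 ]
lock 0.5 [0.541 0.396 0.22 ] [ 0.457  0.669  1.044 -0.     1.429 -1.614]
lock 0.5 [0.533 0.391 0.28 ] [ 0.456  0.618  0.975 -0.     1.548 -1.615]
lock 1 
[... 1659 characters left out ...]
.251  1.516 -0.     1.375 -2.807]
key 1 [ 0.441 -0.229  0.22 ] None
key 1 [ 0.436 -0.236  0.28 ] None
key 1.57 [ 0.426 -0.224  0.22 ] [-0.728  0.249  1.68  -0.     1.213  2.414]
key 1.57 [ 0.426 -0.233  0.28 ] [-0.743  0.207  1.571 -0.     1.364  2.4  ]
key 2.0 [ 0.414 -0.226  0.22 ] [-0.749  0.229  1.706 -0.     1.207  1.963]
key 2.0 [ 0.418 -0.234  0.28 ] [-0.756  0.193  1.588 -0.     1.36   1.956]
key 2.5 [ 0.403 -0.235  0.22 ] [-0.779  0.217  1.721 -0.     1.204  1.433]
key 2.5 [ 0.41 -0.24  0.28] [-0.776  0.184  1.599 -0.     1.358  1.436]
key 3.1 [ 0.397 -0.25   0.22 ] [-0.813  0.223  1.713 -0.     1.205  0.8  ]
key 3.1 [ 0.406 -0.25   0.28 ] [-0.799  0.188  1.594 -0.     1.359  0.814]
```

View pics/w.png

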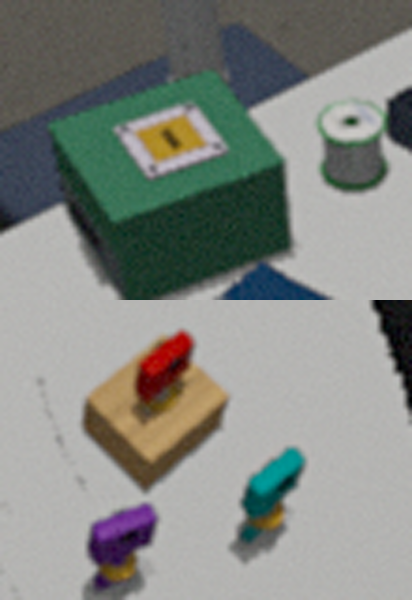

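The crop shows the lock insert with a slot in its brass centre, the drawer in the lower-left face, and the key in its holder. I'll look at both closely with the wrist camera.

```bash
python3 - <<'E'
from h import *
import json
c=viewer.get_calibration("wrist")
def snap(n):
    c=viewer.get_calibration("wrist");im=viewer.capture("wrist")
    cv2.imwrite(f"pics/{n}.png",im[:,:,::-1]);json.dump({k:np.array(v).tolist() for k,v in c.items()},open(f"{n}.json","w"))
K,R,t=cam(c);o=-R.T@t;p=monitor.read_ee_pos();T=monitor.read_ee_rot()
def look(px,z,xy,yaw,h):
    Rc=R@T; oc=T.T@(o-p);Td=down(yaw); d=Td@Rc.T@np.linalg.solve(K,[px[0],px[1],1.]); oo=Td@oc
    k=(z-h-oo[2])/d[2]; return np.array([xy[0]-(oo+k*d)[0],xy[1]-(oo+k*d)[1],h])
robot.move_to(look((320,170),.089,(.515,.382),-.4,.24),down(-.4));snap("lk")
robot.move_to(look((320,170),.08,(.425,-.252),-1.2,.24),down(-1.2));snap("ky")
print(monitor.read_clock(),monitor.read_force())
E
```

```text
4.1083 [ 0.08198223  0.08452213 -0.00466869]
```

View pics/lk.png

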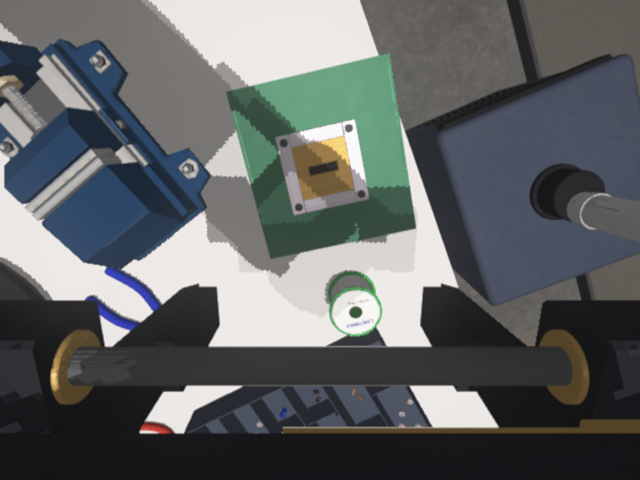

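View pics/ky.png

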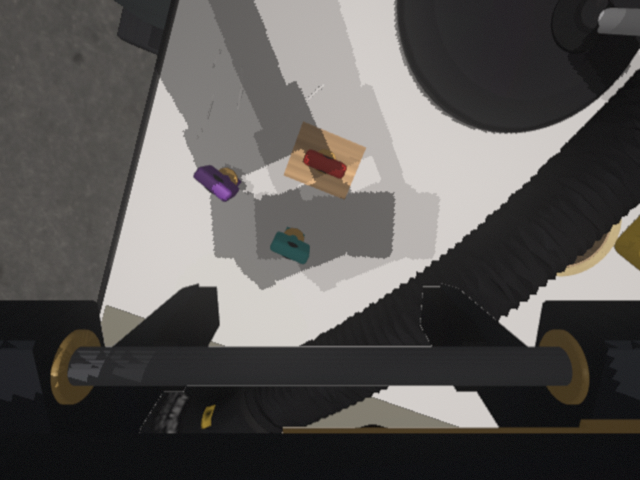

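In the lock view, the box's top face has corners near (228,92), (388,55), (413,228) and (270,258), and the slot is at about (324,168). In the key view, the holder is around (325,160) with the red handle at (324,163). I'll enlarge both crops.

```bash
python3 - <<'E'
from h import *
a=cv2.imread("pics/lk.png")[110:225,265:380];b=cv2.imread("pics/ky.png")[110:205,278:373]
a=cv2.resize(a,(400,400),interpolation=2);b=cv2.resize(b,(400,400),interpolation=2)
cv2.imwrite("pics/crop1.png",np.hstack([a,b]))
E
```

```text
(no output)
```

View pics/crop1.png

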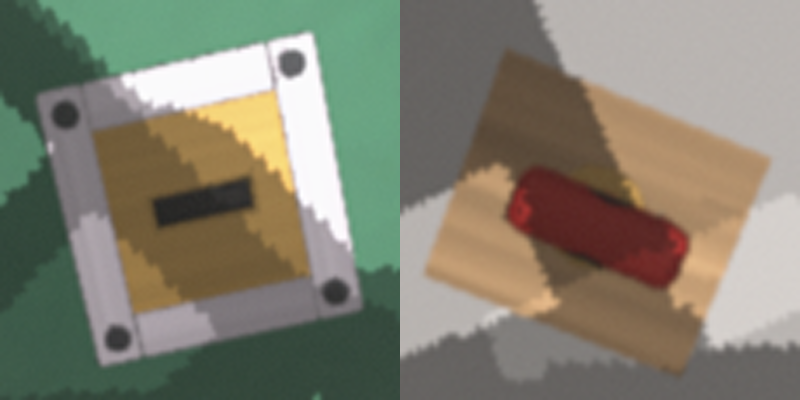

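The left crop shows the slot with corners at (152,202), (250,178), (254,207) and (157,228). The right crop shows the holder's top corners at (508,48), (770,157), (684,376) and (425,273), with the handle top centred near (600,228).

```bash
python3 - <<'E'
from h import *
import json
np.set_printoptions(precision=4,suppress=True)
lk,ky=json.load(open("lk.json")),json.load(open("ky.json"))
L=lambda p:np.array(p)*115/400+[265,110]-.35
Y=lambda p:(np.array(p)-[400,0])*95/400+[278,110]-.38
W=lambda c,f,pts,z:np.array([onplane(c,f(p),z)[:2] for p in pts])
def rep(n,P):
    c,(w,h),a=cv2.minAreaRect(P.astype(np.float32)*1000);e=np.diff(np.vstack([P,P[:1]]),axis=0)
    print(n,P.mean(0),"edges",np.linalg.norm(e,axis=1),"dir deg",np.degrees(np.arctan2(e[:,1],e[:,0])))
rep("slot",W(lk,L,[(152,202),(250,178),(254,207),(157,228)],.089))
rep("insert",W(lk,L,[(38,95),(313,33),(362,310),(103,365)],.089))
rep("box",W(lk,np.array,[(228,92),(388,55),(413,228),(270,258)],.085))
rep("holder",W(ky,Y,[(508,48),(770,157),(684,376),(425,273)],.034))
h=W(ky,Y,[(525,187),(673,267),(600,226)],.081);print("handle",h,np.degrees(np.arctan2(*(h[1]-h[0])[::-1])))
print(monitor.read_ee_pos(),"hose",onplane(ky,(430,285),.11))
E
```

```text
slot [0.5138 0.3856] edges [0.0217 0.0062 0.0215 0.0056] dir deg [  80.6325  -14.1179 -100.8172  167.7885]
insert [0.5141 0.3857] edges [0.0591 0.0593 0.0587 0.0592] dir deg [  79.2825  -10.8791 -100.7399  169.4895]
box [0.5114 0.3881] edges [0.1169 0.1277 0.1173 0.1283] dir deg [  79.137   -11.0526 -100.5488  168.7476]
holder [ 0.4268 -0.2459] edges [0.0589 0.0492 0.0601 0.0493] dir deg [ -0.365  -89.157  179.6738  89.4708]
handle [[ 0.4114 -0.244 ]
 [ 0.4418 -0.2475]
 [ 0.4266 -0.2455]] -6.537057786815109
[ 0.4422 -0.2969  0.24  ] hose [ 0.5326 -0.2992  0.11  ]
```

```bash
python3 - <<'E'
from h import *
import json
np.set_printoptions(precision=4,suppress=True)
ky=json.load(open("ky.json"))
for n,p in(("teal handle",[(271,242),(278,233),(311,247),(306,263)]),("purple",[(195,180),(205,166),(240,185),(230,200)])):
    for z in(.06,.072): print(n,z,*[onplane(ky,q,z)[:2] for q in p])
for n,p,y,z in(("grasp",(.4266,-.2457),-.087,.064),("lock",(.514,.3857),1.384,.15),("lockturn",(.514,.3857),.084,.119)):
    print(n,kinematics.solve_ik([*p,z],down(y)))
E
```

```text
teal handle 0.06 [ 0.4079 -0.3261] [ 0.4109 -0.3163] [ 0.4421 -0.3177] [ 0.4432 -0.3331]
teal handle 0.072 [ 0.4083 -0.3225] [ 0.4111 -0.3131] [ 0.4411 -0.3144] [ 0.4422 -0.3292]
purple 0.06 [ 0.3311 -0.2985] [ 0.3356 -0.2845] [ 0.3674 -0.2889] [ 0.3634 -0.3039]
purple 0.072 [ 0.3344 -0.296 ] [ 0.3388 -0.2825] [ 0.3693 -0.2867] [ 0.3655 -0.3012]
grasp [-0.761   0.4918  1.8059 -0.      0.8439 -2.2448]
lock [ 0.4618  0.6603  1.2442 -0.      1.2371 -2.493 ]
lockturn [ 0.4618  0.6926  1.2739 -0.      1.1751 -1.193 ]
```

```bash
python3 - <<'E'
from h import *
np.set_printoptions(precision=4,suppress=True)
R=down(-.087);g=np.array([.4266,-.2452])
robot.move_to([*g,.15],R)
hit=robot.movel([*g,.064],vel=.1,guard=6);print("hit",hit,monitor.read_ee_pos())
f0=monitor.read_force()
if not hit:
    robot.grab(30);print(monitor.read_gripper_width(),monitor.read_grasp_force(),monitor.read_force()-f0)
    robot.movel([*g,.125],vel=.08);print(monitor.read_gripper_width(),monitor.read_grasp_force(),monitor.read_ee_pos())
    import json
    c=viewer.get_calibration("scene")
    cv2.imwrite("pics/side1.png",cv2.resize(np.hstack([viewer.capture("side")[270:420,280:440],viewer.capture("scene")[270:420,310:470]]),(800,375))[:,:,::-1])
print(monitor.read_clock())
E
```

```text
hit False [ 0.4269 -0.2455  0.0645]
0.13236001552976076 29.999639685556758 [ 0.6946 -0.9689 -0.6833]
0.13033852899151419 29.999639785964973 [ 0.4264 -0.245   0.1246]
8.2583
```

View pics/side1.png

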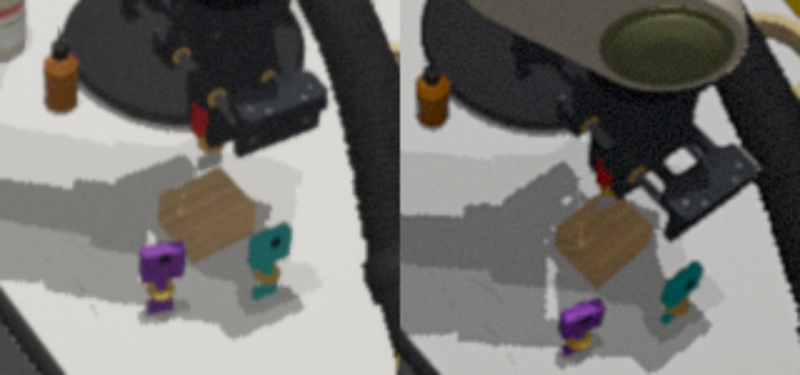

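The key is held (11.5 mm opening) and clear of the holder, and the look-alikes haven't moved. Next I'll carry it to the lock and make a guarded probe.

```bash
cat > probe.py <<'E'
from h import *
np.set_printoptions(precision=4,suppress=True)
YAW=np.radians(79.25);R=down(YAW)
ex=np.array([np.cos(YAW-np.pi/2),np.sin(YAW-np.pi/2)]);ey=np.array([np.cos(YAW),np.sin(YAW)])
C=np.array([.514,.3857])
def probe(u,v,guard=5):
    p=C+u*1e-3*ex+v*1e-3*ey
    robot.movel([*p,.1455],vel=.04)
    f0=monitor.read_force()
    h=robot.movel([*p,.1185],vel=.02,guard=guard)
    e=monitor.read_ee_pos();print((u,v),h,e,monitor.read_force()-f0,monitor.read_wrist_torque(),round(monitor.read_clock(),2))
    return e[2]
E
python3 - <<'E'
from probe import *
robot.movel([.4266,-.2452,.25],vel=.2)
robot.move_to([*C,.25],R)
robot.movel([*C,.155],vel=.12)
print(monitor.read_clock(),monitor.read_ee_pos(),monitor.read_gripper_width())
for uv in [(0,0),(1.2,0),(-1.2,0)]:
    if probe(*uv)<.135: break
E
```

```text
12.25 [0.5144 0.3858 0.1559] 0.13494122383923854
(0, 0) False [0.514  0.3857 0.1186] [-1.3123 -2.3812  1.7065] [-0.2982  0.2098 -0.0099] 14.13
```

The key went straight in and sits at home depth with a light contact force. I'll turn it clockwise in small steps and watch the forces.

```bash
cat > turn.py <<'E'
from probe import *
import sys
a0,a1=map(float,sys.argv[1:])
ref=np.load("ref.npy") if a0>0 else np.array(viewer.capture("scene"))
if a0==0: np.save("ref.npy",ref);np.save("p.npy",[*C,.1182]);np.save("f.npy",monitor.read_force()-[-1.3,-2.4,1.7])
p=np.load("p.npy");f0=np.load("f.npy")
for a in np.arange(a0+.1,a1+.01,.1):
    h=robot.movel(p,vel=.02,rot=down(YAW-a),guard=12)
    f=monitor.read_force()-f0
    d=cv2.absdiff(viewer.capture("scene"),ref)[150:215,195:245].max(2)
    print(round(a,2),h,monitor.read_ee_pos(),"f",f,"tz",round(monitor.read_wrist_torque()[2],3),"diff",(d>40).sum(),round(monitor.read_clock(),2))
    if h or np.linalg.norm(f[:2])>12: break
    p[:2]+=np.clip(f[:2]*5e-5,-3e-4,3e-4)
np.save("p.npy",p)
E
python3 turn.py 0 0.4
```

```text
0.1 False [0.514  0.3857 0.1183] f [ 0.2518 -2.8277  2.7676] tz -0.034 diff 47 14.48
0.2 False [0.5141 0.3857 0.1183] f [-0.3999 -2.9074  1.9421] tz 0.048 diff 119 14.78
0.3 False [0.5141 0.3856 0.1183] f [-0.6968 -1.6824  3.5062] tz 0.013 diff 162 15.08
0.4 False [0.5141 0.3856 0.1184] f [ 0.5739 -0.868   1.8693] tz 0.03 diff 182 15.38
```

```bash
python3 turn.py 0.4 1.2; python3 - <<'E'
from h import *
a=viewer.capture("side")[130:250,190:340];b=viewer.capture("scene")[120:240,190:340]
cv2.imwrite("pics/t2.png",cv2.resize(np.hstack([a,b]),(800,320))[:,:,::-1])
E
```

```text
0.5 False [0.5141 0.3854 0.1183] f [ 0.9697 -0.3508  3.0549] tz 0.027 diff 219 15.68
0.6 False [0.5141 0.3854 0.1183] f [ 1.1866 -0.0976  4.0586] tz -0.014 diff 233 15.98
0.7 False [0.5142 0.3853 0.1182] f [ 1.3647 -0.0522  2.9273] tz -0.001 diff 622 16.28
0.8 False [0.5142 0.3853 0.1182] f [ 0.7157 -0.295   3.3592] tz 0.008 diff 653 16.58
0.9 False [0.5142 0.3853 0.1182] f [ 0.2633 -0.0531  3.6759] tz -0.003 diff 651 16.88
1.0 False [0.5142 0.3853 0.1182] f [ 0.0082 -0.0223  3.0523] tz 0.064 diff 652 17.18
1.1 False [0.5142 0.3852 0.1182] f [0.3373 0.7042 2.9121] tz -0.024 diff 651 17.48
1.2 False [0.5142 0.3853 0.1182] f [ 0.0759 -0.5935  3.3305] tz 0.06 diff 638 17.78
```

View pics/t2.png

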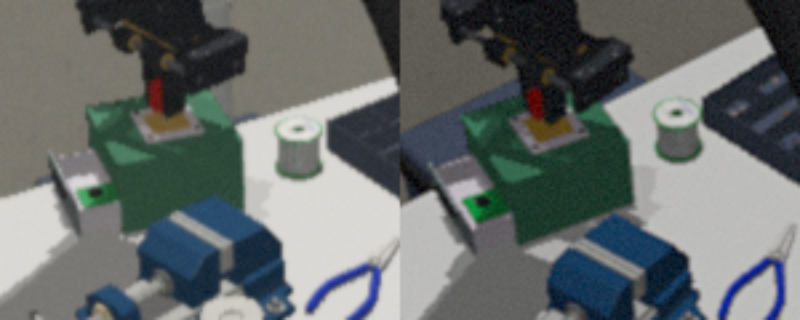

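The drawer sprang open at about 0.65 rad and is clearly out in both views. I'll ease the press, release the key, retreat and check.

```bash
python3 - <<'E'
from h import *
p=np.load("p.npy");p[2]=.1188
robot.movel(p,vel=.01);robot.open_gripper();robot.sleep(.2)
robot.movel([p[0],p[1],.26],vel=.1)
c=monitor.read_ee_rot()[:,0]
robot.movel([p[0]-.12,p[1]-.05,.28],vel=.2)
robot.sleep(.5)
a=viewer.capture("side")[130:250,190:340];b=viewer.capture("scene")[120:240,190:340]
cv2.imwrite("pics/t3.png",cv2.resize(np.hstack([a,b]),(800,320))[:,:,::-1])
print(monitor.read_clock(),monitor.read_force())
E
```

```text
22.4833 [-0.19628467  0.64822178 -0.25433452]
```

View pics/t3.png

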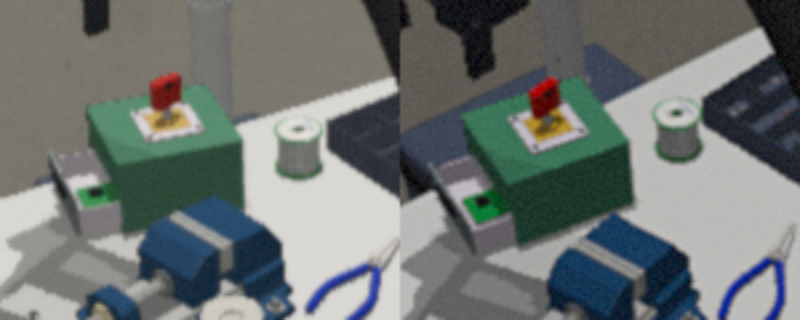

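```bash
python3 - <<'E'
from h import *
for n,o in(("scene",400),("side",0)):
    q=proj(viewer.get_calibration(n),[[.514,.3855,z] for z in(.137,.105,.089)])
    r0,=(120,) if n=="scene" else (130,)
    print(n,(q-[190,r0])*2.667+[o,0])
E
```

```text
scene [[539.94214293  86.5739682 ]
 [543.69852152 112.84379497]
 [545.52516164 125.6182048 ]]
side [[163.08865524  75.97947069]
 [164.83358642 103.98803782]
 [165.69070454 117.74597322]]
```

```bash
python3 -c "
from station import robot;print(robot.close_job())"
```

```text
the job is handed in; nothing more can be done
None
```

The job is done and handed in: the red key stands in the lock, collar down on the face, and the drawer is open, at about 22.5 s of the 67 s allowed; the force readings taken at each step stayed under 6 N, and the bottles and reel were never approached.

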